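# Find the lamp holder with the weak spring and mark it

## Task

Press the three lamps in their sprung holders down with a fingertip, one after another from the robot's left to its right, each well past half of its travel, and feel which spring is the softest. Then push the tag of that holder fully down to mark it, leave the other two tags up, and let go. Only press: do not pull up any lamp, and leave the jars and the other loose things where they are.

Things in the scene. Friction and masses are not known exactly. Their poses are not given: they have to be found in the camera images.
- seat_1: one of three look-alike lamp holders fixed in a row 0.23 m apart in y (left y > 0.115, right y < -0.115; numbers tell nothing of place): grey block, top 45 mm high, 70 mm wide (foot 78), from x = -85 to +38 mm (foot 4 mm more). Origin on the table under the lamp's axis; own x points from tag to lamp. Springs linear, 0.3 to 2 N/mm; the softest is under half as stiff as the next
- lamp_1_face (a point): centre of the upper face of the lamp in holder 1: round LED reflector lamp, 50 mm across, face up, face 92 mm above the table when released. It moves straight down on its spring, and comes back up when let go
- lamp_1 (a joint): how far the lamp in holder 1 is pressed down, m: 0 released, 0.012 at the bottom stop, negative if it is pulled up. At rest it is 0 to 0.5 mm, too little to see
- tag_1_top (a point): centre of the top of the marker tag of holder 1: a bare steel T-shaped tab, cap 20 mm (x) by 26 mm (y) and 6 mm thick, 64 mm from the lamp's axis along the holder's -x; cap's top 67 mm above the table when up, 53 mm when fully down
- tag_1 (a joint): how far the tag of holder 1 has been pushed down, m: 0 up, 0.014 fully down. It slides stiffly (about 3 N) and stays where it is left
- seat_2: one of three look-alike lamp holders fixed in a row 0.23 m apart in y (left y > 0.115, right y < -0.115; numbers tell nothing of place): grey block, top 45 mm high, 70 mm wide (foot 78), from x = -85 to +38 mm (foot 4 mm more). Origin on the table under the lamp's axis; own x points from tag to lamp. Springs linear, 0.3 to 2 N/mm; the softest is under half as stiff as the next
- lamp_2_face (a point): centre of the upper face of the lamp in holder 2: round LED reflector lamp, 50 mm across, face up, face 92 mm above the table when released. It moves straight down on its spring, and comes back up when let go
- lamp_2 (a joint): how far the lamp in holder 2 is pressed down, m: 0 released, 0.012 at the bottom stop, negative if it is pulled up. At rest it is 0 to 0.5 mm, too little to see
- tag_2_top (a point): centre of the top of the marker tag of holder 2: a bare steel T-shaped tab, cap 20 mm (x) by 26 mm (y) and 6 mm thick, 64 mm from the lamp's axis along the holder's -x; cap's top 67 mm above the table when up, 53 mm when fully down
- tag_2 (a joint): how far the tag of holder 2 has been pushed down, m: 0 up, 0.014 fully down. It slides stiffly (about 3 N) and stays where it is left
- seat_3: one of three look-alike lamp holders fixed in a row 0.23 m apart in y (left y > 0.115, right y < -0.115; numbers tell nothing of place): grey block, top 45 mm high, 70 mm wide (foot 78), from x = -85 to +38 mm (foot 4 mm more). Origin on the table under the lamp's axis; own x points from tag to lamp. Springs linear, 0.3 to 2 N/mm; the softest is under half as stiff as the next
- lamp_3_face (a point): centre of the upper face of the lamp in holder 3: round LED reflector lamp, 50 mm across, face up, face 92 mm above the table when released. It moves straight down on its spring, and comes back up when let go
- lamp_3 (a joint): how far the lamp in holder 3 is pressed down, m: 0 released, 0.012 at the bottom stop, negative if it is pulled up. At rest it is 0 to 0.5 mm, too little to see
- tag_3_top (a point): centre of the top of the marker tag of holder 3: a bare steel T-shaped tab, cap 20 mm (x) by 26 mm (y) and 6 mm thick, 64 mm from the lamp's axis along the holder's -x; cap's top 67 mm above the table when up, 53 mm when fully down
- tag_3 (a joint): how far the tag of holder 3 has been pushed down, m: 0 up, 0.014 fully down. It slides stiffly (about 3 N) and stays where it is left
- jar_1: loose open glass jar, 74 mm across, 88 mm high, behind or beside the holders; origin: centre of its underside. Leave alone
- jar_2: loose open glass jar, 74 mm across, 88 mm high, behind or beside the holders; origin: centre of its underside. Leave alone
- jar_3: loose open glass jar, 74 mm across, 88 mm high, behind or beside the holders; origin: centre of its underside. Leave alone
- spare_lamp: loose spare lamp standing face up between two holders, 50 mm across, 52 mm high; origin: centre of its underside. Leave alone
- lamp_box: loose closed cardboard lamp box 42 x 42 x 60 mm standing between two holders; origin: centre of its underside. Leave alone
- screwdriver: loose screwdriver lying on the robot's right side, its long axis along its x, origin on the table under it. Leave alone
- brush: loose brush lying on the robot's left side, its long axis along its x, origin on the table under it. Leave alone

How it is judged:
By the outcome, as a careful person would: the job done as asked, in the order asked, and still so for the second after the job is handed in, with the robot touching nothing.
It also fails if it takes over 72 s, if anything falls off the work surface, if the arm or the gripper's body presses on something with over 40 N, if the wrist force passes 120 N, or if a joint passes its speed limit or range.

## Robot

A 6-joint arm with a two-finger parallel gripper is mounted at the origin on the work surface. World frame = base frame: x ahead of the robot, y to its left, z up, the work surface at z = 0. Lengths are in m, angles in rad, forces in N, time in s.
With the tool pointing down it reaches from about 0.425 to 0.95 m from the base axis. Payload 3.5 kg.
Tool frame: the origin (TCP) lies midway between the tips of the shut fingers; the grasp point (between the pads) lies 19 mm behind it; z points along the fingers, x is the direction in which the jaws open and shut, and the axes are right-handed (so a half turn about z gives the same grasp; the last joint's range is limited). The gripper opens to 85 mm and grips with 20 to 120 N. Pads are 22 mm wide; open, the fingers measure 114 mm over their backs; the gripper's body (76 mm by 85 mm) begins 54 mm behind the grasp point. The pads swing forward as they close: fully open they stand 13 mm farther back than shut.
Start: joints at [1.129, 0.286, 1.577, -0, 1.279, -0.15], TCP at [0.194, 0.646, 0.231] pointing down, gripper open.
Joint ranges: [-2.77, 2.77], [-0.9, 2.22], [0.21, 2.48], [-1.53, 4.67], [0.24, 2.81], [-2.84, 2.84]. Speed limits (rad/s): [2.79, 2.79, 3.14, 3.14, 3.14, 3.14].

## Interface

Orientations are given as a unit quaternion [x, y, z, w].
In Python, from plant import readout, optics, ctrl gives the robot as it stands. The module is installed in compiled form; this text tells all that it offers.
- The arm moves only by the shell command python3 -m crank 'ROWS' [OPENING] [FORCE]. ROWS is text: rows parted by semicolons, each of 6 numbers parted by spaces: the shift along the tool's x, y, z in mm, then the turn, a rotation vector about the tool's x, y, z in rad. In form: dx dy dz ax ay az; .... A call has 1 to 5 rows; each row shifts and turns the commanded pose from where the row before left it, along the tool's axes as they then stand; what a row does not reach is not made up. A row lasts 1/8 s, in which the tool goes at most 62.5 mm and 10.7 degrees, less where a joint would pass 70% of its speed; a pose out of reach is approached as far as the arm can. A call is refused whole if a number of a shift passes 62.5 or a number of a turn 0.188, either way. A call with a gripper value outside its range is refused whole. OPENING is the opening, from -1 (shut) to 1 (fully open), set as the call begins (- or left out, the last holds). The fingers move at their own pace and stop on an object; FORCE is the grip in N (left out, the last holds). Time passes only in rows, so rows that do not move let the fingers close. It gives the time, the measured TCP pose, the force and the opening at its end, in the units of the state.
- readout.get_state(): the state, without advancing time (a new reading comes with each control period).
- optics.read_camera(name): name is "scene" or "top"; returns the picture (384x512x3 uint8, red, green, blue); there is no depth.
- optics.calibration(name): a dict with "mtx" (3x3 intrinsics, pixels), "rvec" (rotation vector, rad) and "tvec" (3), from world to camera coordinates, as OpenCV has them. Camera axes: x right, y down, z forward; pixel columns grow to the right and rows downward; lengths in m; the calibration is good to about 2 mm. A picture is of the moment at which its call begins. calibration takes no time and is no camera call.
- ctrl.sign_off(): hands the job in, once; it reports no verdict.
Trained networks look in the newest picture that a camera, given by its name, has taken for a name from the list of things; names that differ only in an ending like _2 or _b are one class to them, and where a whole thing is asked for, a point or a joint stands for the part that bears it (a point fixed in the world has none). Each returns a list of dicts, best first, with "p" (0 to 1); they miss things now and then, are a little off and sometimes report something else, mostly with a low value. They report only what shows in the picture. A call takes as long as a camera call.
- optics.recognise(camera, thing): "xy" ([column, row] as shares, 0 to 1, of the picture: columns of its width, rows of its height, amid what is visible of it).
The state is a dict: "time": time; "qpos": joint angles; "dq": joint speeds; "joint_efforts": joint torques, N m; "eef_pos": TCP position; "tcp_rot": TCP orientation; "contact_force": force on the tool from outside, world axes, zero at the start; "wrist_torque": the same for the moment, N m; "opening": opening from 0.0 (shut) to 1.0 (fully open).
Only numpy, scipy, OpenCV 4.12 (cv2) and the standard library are available. Lean on these libraries where they do the work, as an engineer would, in place of code of your own. Each camera call takes 0.05 s, during which the arm holds its last target.

## Working session

There is one attempt and no reset: what is moved stays moved. The work goes in short steps, Python scripts to look and compute and a shell command to move; the robot and the scene stay as the last step left them, time stands still between calls to the robot, and variables do not carry over. Pictures are saved under pics/ and viewed, and the job is handed in when it is done.

```bash
mkdir -p pics
cat > h.py <<'E'
import numpy as np,cv2
from plant import readout,optics,ctrl
def px2w(cam,uv,z):
    c=optics.calibration(cam);K=np.array(c["mtx"],float);R=cv2.Rodrigues(np.array(c["rvec"],float))[0];t=np.array(c["tvec"],float).ravel()
    d=R.T@np.linalg.inv(K)@np.array([uv[0],uv[1],1.]);o=-R.T@t
    return o+d*(z-o[2])/d[2]
E
python3 - <<'E'
from h import *
for n in("top","scene"):
    im=optics.read_camera(n);cv2.imwrite(f"pics/{n}0.png",cv2.resize(im[:,:,::-1],(768,576)))
for cam in("top","scene"):
  for th,z in(("lamp_1_face",.092),("tag_1_top",.067),("seat_1",.045)):
    for r in optics.recognise(cam,th):
        uv=np.array(r["xy"])*[512,384];print(cam,th,round(r["p"],2),uv.round(1),px2w(cam,uv,z).round(4))
s=readout.get_state();print({k:np.round(v,4) for k,v in s.items()})
E
```

```text
top lamp_1_face 0.75 [181.2 177.4] [0.5952 0.2198 0.092 ]
top tag_1_top 0.73 [397.  234.8] [ 0.4429 -0.3781  0.067 ]
top seat_1 0.9 [341.7 197.6] [ 0.5455 -0.2294  0.045 ]
top seat_1 0.81 [187.2 188.4] [0.5677 0.2111 0.045 ]
top seat_1 0.58 [264.2 197.7] [ 0.5432 -0.0087  0.045 ]
top seat_1 0.31 [123.1 175.6] [0.6026 0.395  0.045 ]
scene lamp_1_face 0.59 [312.7 216.5] [0.5959 0.2214 0.092 ]
scene lamp_1_face 0.5 [310.6 219.3] [0.6088 0.218  0.092 ]
scene tag_1_top 0.58 [317.  200.6] [0.5145 0.2152 0.067 ]
scene tag_1_top 0.33 [310.6 218.1] [0.5898 0.2151 0.067 ]
scene seat_1 0.97 [313.2 220.7] [0.5834 0.2251 0.045 ]
scene seat_1 0.77 [256.4 192.2] [0.5455 0.0012 0.045 ]
scene seat_1 0.56 [196.6 172. ] [ 0.5429 -0.2349  0.045 ]
{'time': np.float64(0.4), 'qpos': array([ 1.129 ,  0.2864,  1.5769, -0.    ,  1.2786, -0.15  ]), 'dq': array([-0.0021, -0.0022, -0.0025, -0.0007, -0.0036, -0.0015]), 'joint_efforts': array([ 0.00000e+00, -4.05290e+01, -2.92354e+01, -1.00000e-04,
        2.10000e-03, -0.00000e+00]), 'eef_pos': array([0.1941, 0.6464, 0.2311]), 'tcp_rot': array([ 8.024e-01,  5.968e-01, -1.000e-04,  1.000e-04]), 'contact_force': array([0.4369, 0.6319, 0.5096]), 'wrist_torque': array([-0.0095,  0.0028, -0.0061]), 'opening': np.float64(0.9979)}
```

View pics/top0.png

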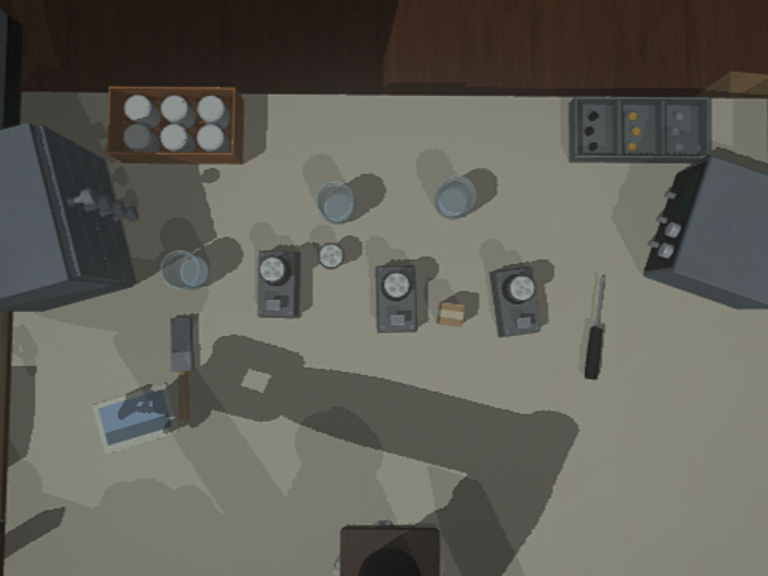

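View pics/scene0.png

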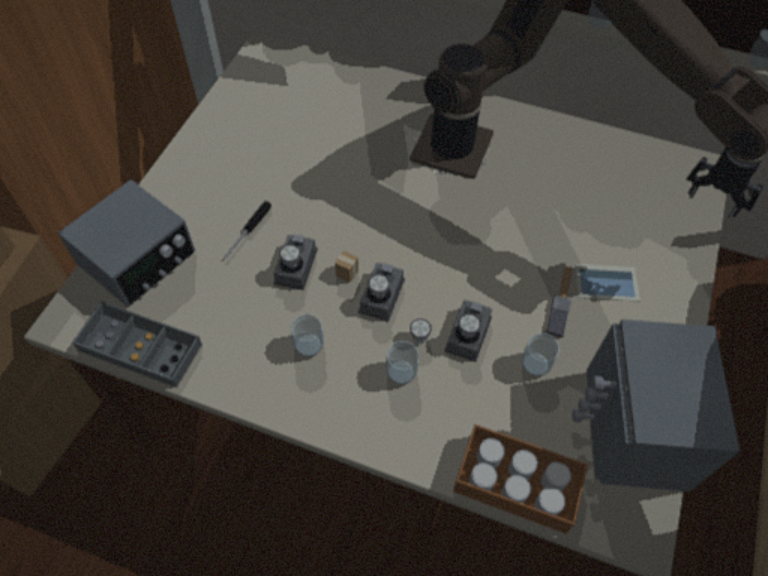

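The top picture shows the left, middle and right lamps at about (272,268), (396,285) and (520,288) on the 768-wide copy. The tags are at about (276,303), (398,320) and (524,321). I'll zoom in to refine these.

Run:
```python
from h import *
im=optics.read_camera("top")[:,:,::-1]
# crop cols 165..370 rows 155..230
c=im[160:230,165:375];cv2.imwrite("pics/crop.png",cv2.resize(c,None,fx=3.8,fy=3.8,interpolation=cv2.INTER_CUBIC))
for n,l,t in(("L",(181.3,178.7),(184.3,202)),("M",(264,190),(265.3,213.3)),("R",(346.7,192),(349.3,214))):
    a=px2w("top",l,.092);b=px2w("top",t,.067);print(n,a.round(4),b.round(4),np.linalg.norm((a-b)[:2]).round(4))
```

```text
L [0.5917 0.2194 0.092 ] [0.5285 0.2147 0.067 ] 0.0634
M [ 0.5629 -0.0071  0.092 ] [ 0.4991 -0.0117  0.067 ] 0.0639
R [ 0.5595 -0.2328  0.092 ] [ 0.4994 -0.2457  0.067 ] 0.0615
```

View pics/crop.png

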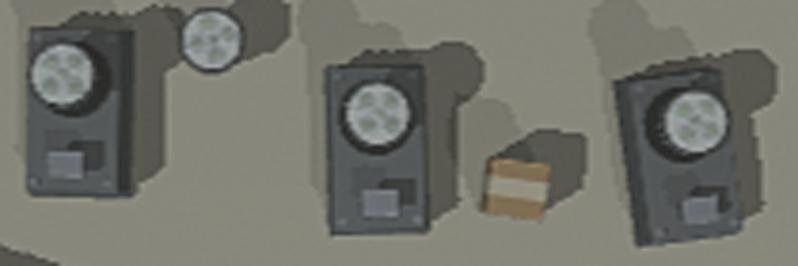

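```bash
python3 - <<'E'
from h import *
P={"L":((63,75),(65,165)),"M":((378,114),(380,203)),"R":((696,121),(702,209))}
for n,(l,t) in P.items():
    f=lambda q:(np.array(q)+.5)/3.8-.5+[165,160]
    a=px2w("top",f(l),.092);b=px2w("top",f(t),.067);print(n,a.round(4),b.round(4),np.linalg.norm((a-b)[:2]).round(4))
E
python3 -m crank '0 0 0 0 0 -0.146; 0 0 0 0 0 -0.146; 0 0 0 0 0 0; 0 0 0 0 0 0' -1 30
```

```text
L [0.5899 0.2196 0.092 ] [0.5255 0.2218 0.067 ] 0.0644
M [ 0.5639 -0.0073  0.092 ] [ 0.4998 -0.0099  0.067 ] 0.0642
R [ 0.561  -0.2358  0.092 ] [ 0.4976 -0.2459  0.067 ] 0.0642
time: 0.95
eef_pos: [0.1942, 0.6465, 0.2313]
tcp_rot: [0.708, 0.706, 0.0, -0.0]
contact_force: [0.7, -0.4, -1.2]
opening: 0.143
```

```bash
python3 -m crank '-43 40 0 0 0 0; -43 40 0 0 0 0; -43 40 0 0 0 0; -43 40 0 0 0 0; -43 40 0 0 0 0'
python3 -m crank '-42 39 0 0 0 0; -42 39 0 0 0 0; -42 39 0 0 0 0; -42 39 0 0 0 0; -42 39 0 0 0 0'
python3 -m crank '0 0 0 0 0 0; 0 0 0 0 0 0; 0 0 0 0 0 0'
```

```text
time: 1.58
eef_pos: [0.3953, 0.4301, 0.2316]
tcp_rot: [0.708, 0.707, 0.0, 0.0]
contact_force: [0.3, -1.2, -0.0]
opening: 0.001
time: 2.2
eef_pos: [0.5904, 0.22, 0.2316]
tcp_rot: [0.708, 0.707, 0.0, 0.0]
contact_force: [0.1, 0.4, 0.9]
opening: 0.006
time: 2.58
eef_pos: [0.5883, 0.2227, 0.2313]
tcp_rot: [0.707, 0.708, -0.0, -0.0]
contact_force: [0.4, 0.6, 0.2]
opening: 0.001
```

```bash
python3 -m crank '-3 1 40 0 0 0; 0 0 40 0 0 0; 0 0 30 0 0 0; 0 0 20 0 0 0; 0 0 0 0 0 0'
python3 -m crank '0 0 0 0 0 0; 0 0 0 0 0 0'
python3 - <<'E'
from h import *
for n in("top","scene"):
    im=optics.read_camera(n)[:,:,::-1]
    c=im[140:240,150:290] if n=="top" else im[150:270,240:380]
    cv2.imwrite(f"pics/{n}1.png",cv2.resize(c,None,fx=5,fy=5,interpolation=cv2.INTER_CUBIC))
E
```

```text
time: 3.2
eef_pos: [0.5887, 0.2191, 0.0997]
tcp_rot: [0.707, 0.708, -0.001, -0.001]
contact_force: [0.4, 0.6, 0.3]
opening: -0.002
time: 3.45
eef_pos: [0.5914, 0.2189, 0.1033]
tcp_rot: [0.707, 0.707, 0.001, 0.001]
contact_force: [0.4, 0.1, 0.5]
opening: -0.005
```

View pics/scene1.png

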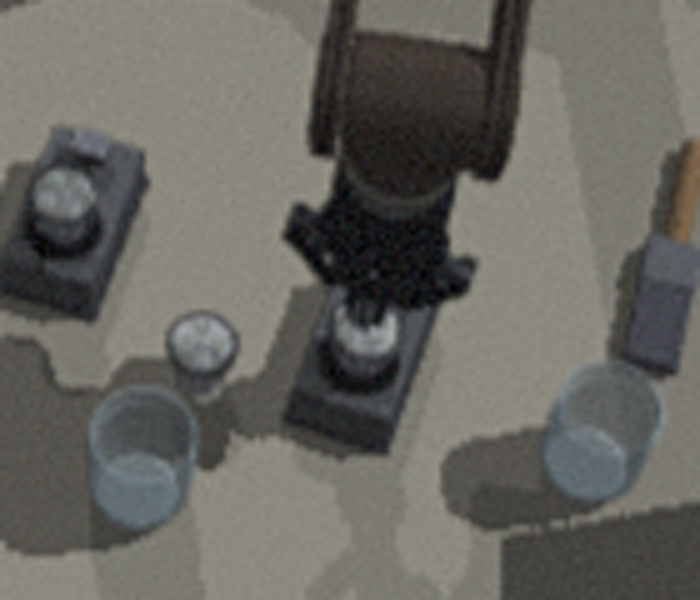

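View pics/top1.png

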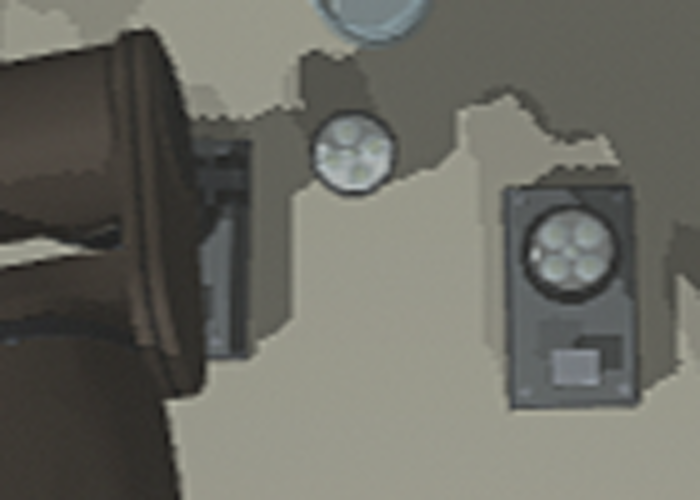

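The scene picture shows the shut fingertips over the left lamp's face at about (365,310) in the crop. Now I'll press slowly.

```bash
for i in 1; do python3 -m crank '0 0 5 0 0 0; 0 0 0 0 0 0;0 0 0 0 0 0'
python3 -m crank '0 0 3 0 0 0; 0 0 3 0 0 0; 0 0 0 0 0 0; 0 0 0 0 0 0'
python3 -m crank '0 0 2 0 0 0; 0 0 2 0 0 0; 0 0 0 0 0 0; 0 0 0 0 0 0'
python3 -m crank '0 0 2 0 0 0; 0 0 1 0 0 0; 0 0 0 0 0 0; 0 0 0 0 0 0';python3 -m crank '0 0 0 0 0 0; 0 0 0 0 0 0'; done | grep -v -e rot -e open
```

```text
time: 3.92
eef_pos: [0.5901, 0.2185, 0.0961]
contact_force: [0.7, -0.4, -0.2]
time: 4.42
eef_pos: [0.5904, 0.2185, 0.0906]
contact_force: [-0.1, 0.2, 1.3]
time: 4.92
eef_pos: [0.5904, 0.2186, 0.0868]
contact_force: [-0.8, -0.3, 4.9]
time: 5.42
eef_pos: [0.5904, 0.2186, 0.0844]
contact_force: [-2.5, -0.7, 7.9]
time: 5.68
eef_pos: [0.5904, 0.2186, 0.0844]
contact_force: [-2.2, -0.8, 7.3]
```

```bash
(python3 -m crank '0 0 2 0 0 0; 0 0 0.5 0 0 0; 0 0 0 0 0 0; 0 0 0 0 0 0';python3 -m crank '0 0 0 0 0 0; 0 0 0 0 0 0'
python3 -m crank '0 0 -15 0 0 0; 0 0 -25 0 0 0; 0 0 -40 0 0 0;0 0 0 0 0 0;0 0 0 0 0 0') | grep -v -e rot -e open
```

```text
time: 6.18
eef_pos: [0.5905, 0.2186, 0.0824]
contact_force: [-4.0, -1.3, 8.7]
time: 6.42
eef_pos: [0.5905, 0.2186, 0.0824]
contact_force: [-2.9, -0.4, 9.3]
time: 7.05
eef_pos: [0.5896, 0.2184, 0.1598]
contact_force: [-0.3, -0.3, -0.3]
```

```bash
(python3 -m crank '-57 -7 0 0 0 0; -57 -7 0 0 0 0; -56 -6 0 0 0 0; -56 -6 0 0 0 0; 0 0 0 0 0 0'
python3 -m crank '0 0 30 0 0 0; 0 0 20 0 0 0; 0 0 10 0 0 0; 0 0 0 0 0 0; 0 0 0 0 0 0') | grep -v -e rot -e open
python3 - <<'E'
from h import *
im=optics.read_camera("scene")[:,:,::-1];cv2.imwrite("pics/scene2.png",cv2.resize(im[130:250,190:330],None,fx=5,fy=5,interpolation=cv2.INTER_CUBIC))
E
```

```text
time: 7.68
eef_pos: [0.5628, -0.0105, 0.1587]
contact_force: [-0.3, 0.2, -0.4]
time: 8.3
eef_pos: [0.565, -0.0073, 0.1017]
contact_force: [-1.0, 0.4, -0.4]
```

View pics/scene2.png

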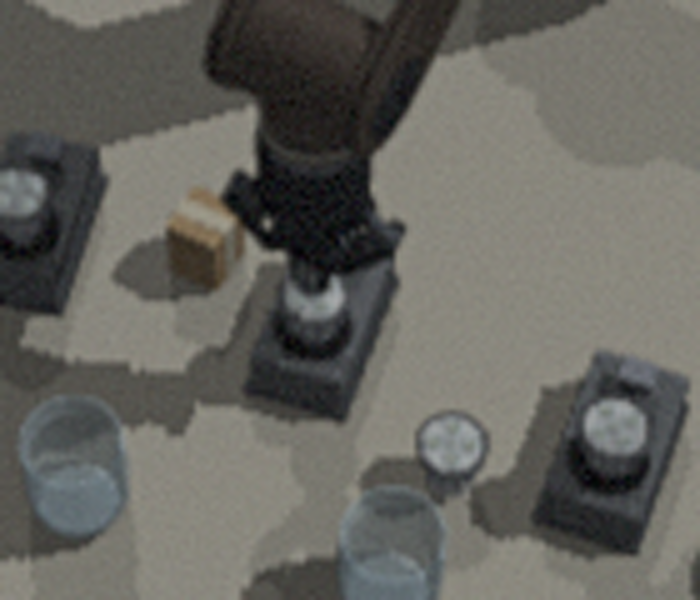

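The fingertips are over the middle lamp at about (315,285), and the left lamp has come back up.

```bash
(python3 -m crank '0 0 5 0 0 0; 0 0 0 0 0 0;0 0 0 0 0 0'
python3 -m crank '0 0 3 0 0 0; 0 0 3 0 0 0; 0 0 0 0 0 0; 0 0 0 0 0 0'
python3 -m crank '0 0 2 0 0 0; 0 0 2 0 0 0; 0 0 0 0 0 0; 0 0 0 0 0 0'
python3 -m crank '0 0 2 0 0 0; 0 0 1 0 0 0; 0 0 0 0 0 0; 0 0 0 0 0 0';python3 -m crank '0 0 0 0 0 0; 0 0 0 0 0 0') | grep -v -e rot -e open
```

```text
time: 8.72
eef_pos: [0.5643, -0.0075, 0.0959]
contact_force: [-0.0, 0.5, -0.4]
time: 9.22
eef_pos: [0.5645, -0.0075, 0.0902]
contact_force: [-0.2, -0.1, 3.3]
time: 9.72
eef_pos: [0.5645, -0.0075, 0.0871]
contact_force: [-3.6, 0.5, 7.9]
time: 10.22
eef_pos: [0.5646, -0.0075, 0.0849]
contact_force: [-3.7, 0.7, 11.8]
time: 10.48
eef_pos: [0.5646, -0.0076, 0.0849]
contact_force: [-5.3, 0.2, 11.8]
```

Middle spring is about 1.65 N/mm. I'll press a bit deeper, then go to the right lamp.

```bash
(python3 -m crank '0 0 2 0 0 0; 0 0 1 0 0 0; 0 0 0 0 0 0; 0 0 0 0 0 0';python3 -m crank '0 0 0 0 0 0; 0 0 0 0 0 0'
python3 -m crank '0 0 -15 0 0 0; 0 0 -25 0 0 0; 0 0 -40 0 0 0;0 0 0 0 0 0;0 0 0 0 0 0'
python3 -m crank '-57 -1 0 0 0 0; -57 -1 0 0 0 0; -57 -1 0 0 0 0; -57 -1 0 0 0 0; 0 0 0 0 0 0'
python3 -m crank '0 0 30 0 0 0; 0 0 20 0 0 0; 0 0 10 0 0 0; 0 0 0 0 0 0; 0 0 0 0 0 0') | grep -v -e rot -e open
python3 - <<'E'
from h import *
im=optics.read_camera("scene")[:,:,::-1];cv2.imwrite("pics/scene3.png",cv2.resize(im[110:230,130:270],None,fx=5,fy=5,interpolation=cv2.INTER_CUBIC))
E
```

```text
time: 10.98
eef_pos: [0.5646, -0.0076, 0.0826]
contact_force: [-6.6, 0.4, 16.0]
time: 11.22
eef_pos: [0.5646, -0.0076, 0.0827]
contact_force: [-7.5, 0.9, 15.0]
time: 11.85
eef_pos: [0.5636, -0.0073, 0.1587]
contact_force: [-1.2, 1.2, -0.4]
time: 12.48
eef_pos: [0.559, -0.2387, 0.1576]
contact_force: [-0.7, 0.9, -0.8]
time: 13.1
eef_pos: [0.561, -0.2355, 0.1008]
contact_force: [0.2, 0.7, 1.3]
```

View pics/scene3.png

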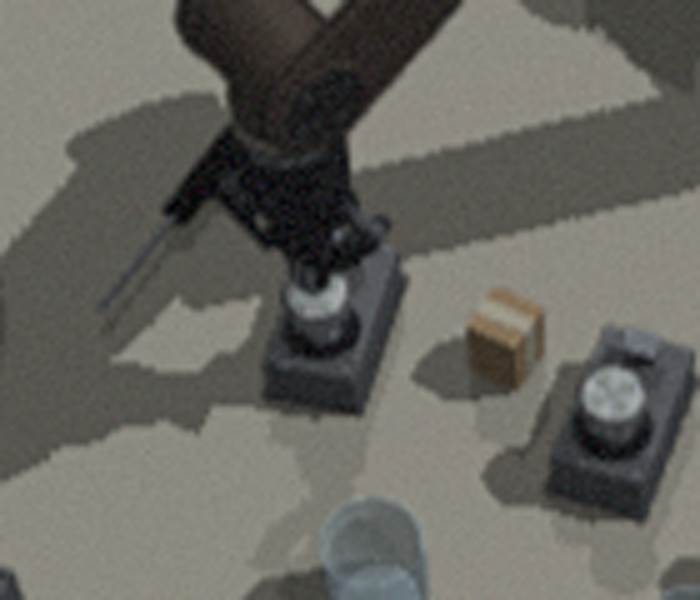

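The fingertips are over the right lamp at about (318,285), and the middle lamp has come back up.

```bash
(python3 -m crank '0 0 5 0 0 0; 0 0 0 0 0 0;0 0 0 0 0 0'
python3 -m crank '0 0 3 0 0 0; 0 0 2 0 0 0; 0 0 0 0 0 0; 0 0 0 0 0 0'
python3 -m crank '0 0 2 0 0 0; 0 0 2 0 0 0; 0 0 0 0 0 0; 0 0 0 0 0 0'
python3 -m crank '0 0 2 0 0 0; 0 0 1 0 0 0; 0 0 0 0 0 0; 0 0 0 0 0 0';python3 -m crank '0 0 0 0 0 0; 0 0 0 0 0 0') | grep -v -e rot -e open
```

```text
time: 13.52
eef_pos: [0.5603, -0.2355, 0.0949]
contact_force: [-0.8, -1.0, 0.3]
time: 14.02
eef_pos: [0.5604, -0.2355, 0.0899]
contact_force: [-0.1, -0.4, 0.8]
time: 14.52
eef_pos: [0.5605, -0.2355, 0.086]
contact_force: [0.1, -0.6, 2.2]
time: 15.02
eef_pos: [0.5604, -0.2355, 0.083]
contact_force: [-0.8, -0.5, 4.1]
time: 15.28
eef_pos: [0.5604, -0.2356, 0.083]
contact_force: [-0.5, 0.5, 2.8]
```

```bash
(python3 -m crank '0 0 1 0 0 0; 0 0 0 0 0 0; 0 0 0 0 0 0; 0 0 0 0 0 0';python3 -m crank '0 0 0 0 0 0; 0 0 0 0 0 0';python3 -m crank '0 0 0 0 0 0'
python3 -m crank '0 0 -15 0 0 0; 0 0 -25 0 0 0; 0 0 -30 0 0 0;0 0 0 0 0 0;0 0 0 0 0 0'
python3 -m crank '-5 -32 0 0 0 0; -5 -31 0 0 0 0; 0 0 0 0 0 0; 0 0 0 0 0 0'
python3 -m crank '0 0 30 0 0 0; 0 0 30 0 0 0; 0 0 10 0 0 0; 0 0 0 0 0 0; 0 0 0 0 0 0') | grep -v -e rot -e open
python3 - <<'E'
from h import *
im=optics.read_camera("scene")[:,:,::-1];cv2.imwrite("pics/scene4.png",cv2.resize(im[110:230,130:270],None,fx=5,fy=5,interpolation=cv2.INTER_CUBIC))
E
```

```text
time: 15.78
eef_pos: [0.5604, -0.2356, 0.0819]
contact_force: [-1.1, -0.3, 4.1]
time: 16.02
eef_pos: [0.5604, -0.2355, 0.0819]
contact_force: [-0.1, -1.0, 4.3]
time: 16.15
eef_pos: [0.5604, -0.2356, 0.0819]
contact_force: [-0.2, -0.5, 4.0]
time: 16.77
eef_pos: [0.5596, -0.2349, 0.1508]
contact_force: [0.4, 0.8, -0.4]
time: 17.27
eef_pos: [0.4973, -0.2452, 0.151]
contact_force: [0.5, -0.5, 0.4]
time: 17.9
eef_pos: [0.4984, -0.246, 0.0831]
contact_force: [1.1, 0.0, -0.2]
```

View pics/scene4.png

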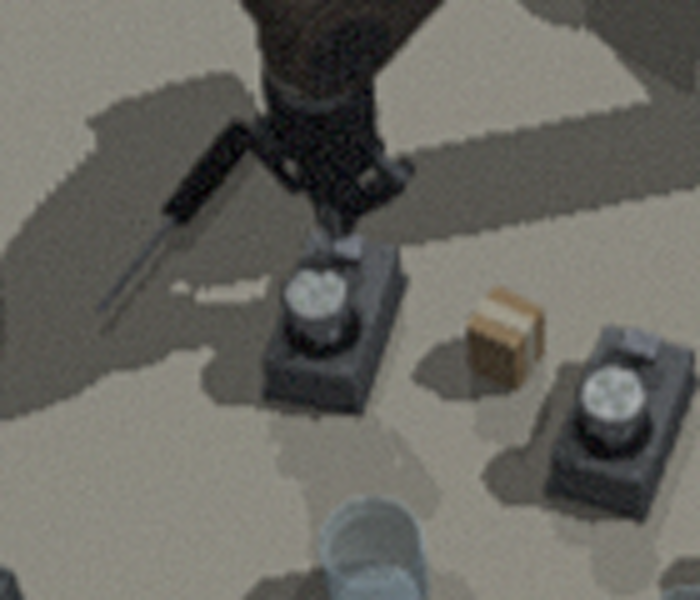

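Right is the softest at about 0.42 N/mm. In the picture the tip at about (332,225) hovers above the right tag at about (337,247). I'll check that against the projection.

Run:
```python
from h import *
c=optics.calibration("scene")
def pr(p): 
    q=cv2.projectPoints(np.array([p],float),np.array(c["rvec"],float),np.array(c["tvec"],float),np.array(c["mtx"],float),None)[0].ravel();return ((q-[130,110]+.5)*5-.5).round(1)
print("tip",pr((.4978,-.246,.083)),"tag exp",pr((.4976,-.2459,.067)),"lamp",pr((.561,-.2358,.092)))
print("M tag",pr((.4998,-.0099,.067)))
print(px2w("scene",((337+.5)/5-.5+130,(246+.5)/5-.5+110),.067))
```

```text
tip [342.3 230.6] tag exp [344.5 243.6] lamp [317.2 292.9]
M tag [642.6 341.9]
[ 0.50165833 -0.25008039  0.067     ]
```

It agrees to within about 4 mm, so I'll push.

```bash
(python3 -m crank '0 1 8 0 0 0; 0 0 5 0 0 0; 0 0 0 0 0 0; 0 0 0 0 0 0'
python3 -m crank '0 0 3 0 0 0; 0 0 3 0 0 0; 0 0 3 0 0 0; 0 0 0 0 0 0; 0 0 0 0 0 0'
python3 -m crank '0 0 3 0 0 0; 0 0 2 0 0 0; 0 0 1 0 0 0; 0 0 0 0 0 0;0 0 0 0 0 0') | grep -v -e rot -e open
```

```text
time: 18.45
eef_pos: [0.4983, -0.2455, 0.0688]
contact_force: [0.7, 0.7, -0.2]
time: 19.08
eef_pos: [0.4985, -0.2456, 0.0598]
contact_force: [0.2, -0.8, 0.6]
time: 19.7
eef_pos: [0.4984, -0.2455, 0.0537]
contact_force: [1.1, -0.7, 1.6]
```

```bash
(python3 -m crank '0 0 1 0 0 0; 0 0 1 0 0 0; 0 0 0 0 0 0'
python3 -m crank '0 0 1 0 0 0; 0 0 1 0 0 0; 0 0 0 0 0 0; 0 0 0 0 0 0') | grep -v -e rot -e open
```

```text
time: 20.08
eef_pos: [0.4985, -0.2456, 0.053]
contact_force: [-2.2, 2.1, 8.9]
time: 20.58
eef_pos: [0.4986, -0.2457, 0.0529]
contact_force: [-5.9, 3.0, 18.1]
```

The tag hit its stop: z = 0.053 with the force rising to 18 N. Next I'll retreat and look.

```bash
(python3 -m crank '0 0 -10 0 0 0; 0 0 -30 0 0 0; 0 0 -50 0 0 0; 0 0 -50 0 0 0; 0 0 -30 0 0 0'
python3 -m crank '-50 0 0 0 0 0; -55 0 0 0 0 0; -55 0 0 0 0 0; 0 0 0 0 0 0;0 0 0 0 0 0') | grep -v -e rot -e open
python3 - <<'E'
from h import *
im=optics.read_camera("scene")[:,:,::-1];cv2.imwrite("pics/scene5.png",cv2.resize(im[120:260,150:390],None,fx=3.3,fy=3.3,interpolation=cv2.INTER_CUBIC))
im=optics.read_camera("top")[:,:,::-1];cv2.imwrite("pics/top5.png",cv2.resize(im[110:280,100:420],None,fx=2.5,fy=2.5,interpolation=cv2.INTER_CUBIC))
E
```

```text
time: 21.2
eef_pos: [0.4986, -0.2456, 0.2222]
contact_force: [-0.3, -0.0, -0.2]
time: 21.82
eef_pos: [0.4978, -0.4048, 0.2186]
contact_force: [-0.2, 0.6, 0.1]
```

View pics/scene5.png

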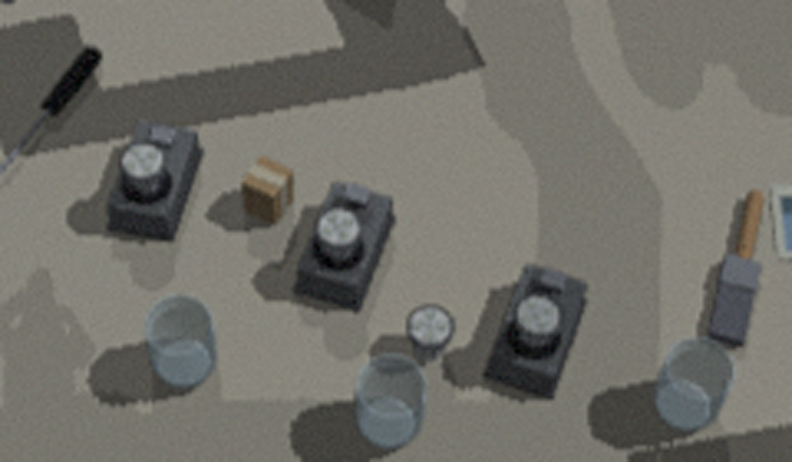

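View pics/top5.png

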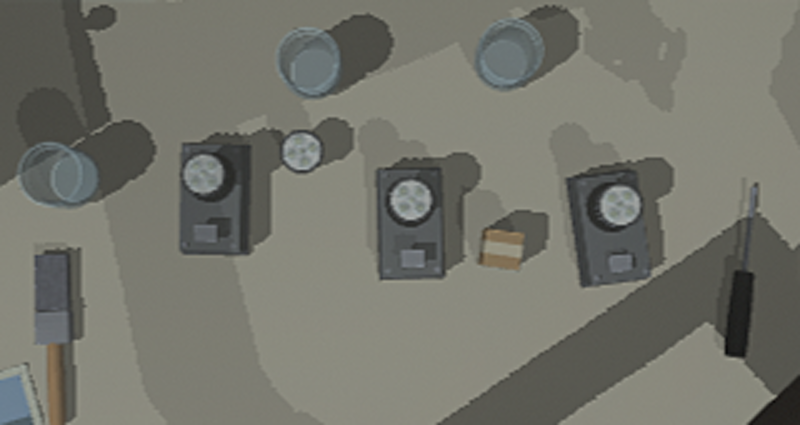

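The right tag at (620,263) in the top crop now has almost no shadow, so it is down. The left tag at (205,233) and the middle tag at (413,258) still cast theirs, so they are up. All three lamps are up and the loose things are where they were.

```bash
python3 -c "
from h import *
print(ctrl.sign_off())"
```

```text
the job is handed in; nothing more can be done
None
```

The softest spring is in the right-hand holder. I pushed its tag fully down, left the other two tags up, and handed the job in at about 22 s.

I pressed the lamps in order, left to right, each to 9–10 mm of the 12 mm travel:

| Holder | Depth pressed | Stiffness |
|---|---|---|
| Left | about 9.6 mm | about 1.0 N/mm |
| Middle | about 9.3 mm | about 1.65 N/mm |
| Right | about 10 mm | about 0.42 N/mm |

- **Tag:** the right tag went down to its stop, with the fingertip at z = 0.053 m and the upward force rising to 18 N.
- **Last pictures:** the right tag is down, the left and middle tags are up, and all three lamps have come back up. The jars and other loose things look unmoved, and the gripper is clear of everything.
- **Disagreement:** before the push, the two cameras put the right tag about 6 mm apart. I went by the top camera, and the tag went down to its stop anyway.
- **Sideways force:** the middle press showed a force of up to 7 N along x, and the left press up to 4 N. This did not change which spring is softest.

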